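# Seat a power module in the corner of the inspection jig

## Task

With the fingertips, push the small power module squarely up against the jig's long rail, then slide it along the rail into the corner pocket (the end with the T-shaped stop, not the end with the round dowel) until it sits home, flat against both the rail and the stop, and leave it there. Keep it against the rail as it comes up to and into the pocket, only push it - do not lift, carry or tip it - and do not disturb the brass weight, the jar, the screwdriver or the parts tray.

Things in the scene. Friction and masses are not known exactly. Their poses are not given: they have to be found in the camera images.
- module: Loose power module, a block 34 mm (its x) by 46 mm (its y) by 18 mm high, about 90 g: white housing on a copper base, three small brass terminals on top. Origin at the centre of its underside, z up. It starts flat on the jig plate, off the rail, its long side (y) up to 0.45 rad from the rail's direction. It slides under a light push (under 2 N).
- jig: Fixed inspection jig on the table: dark steel plate 170 mm (x -90 to +80) by 360 mm (y -180 to +180), 12 mm thick, with a long rail on its far side. Origin on the table, at the plate's underside; z up, x from the robot's side towards the rail, y along the rail. Its yaw differs by up to 0.3 rad either way from run to run.
- rail_face (a point): Middle of the rail's straight face towards the robot, at the plate's top (jig x +50 mm, y 0, z 12 mm). The aluminium rail is 14 mm thick, stands 14 mm above the plate and runs along the plate's whole y length on its far (+x) side. The module flat against the rail has its centre at jig x = +33 mm.
- pocket: Fixed aluminium T-shaped stop at one end of the rail: at jig y = +140 mm or at -140 mm. As high as the rail (14 mm above the plate). Origin on the rail's face, level with the jig's underside; axes parallel to the jig's. Its stop wall, 10 mm thick (y -5 to +5), stands out 46 mm from the rail (x 0 to -46) and carries the lip at its end.
- lip (a point): Middle of the T's lip, on its top (pocket x -42, y 0, z 26 mm). The lip is parallel to the rail (pocket x -38 to -46, y -25 to +25, ends rounded). Between it and the rail face is the pocket, 38 mm wide, 20 mm deep, open to the rail's middle. Home, the module's centre is at pocket x = -17 mm and 28 mm in y from the origin, towards the jig's middle; 26 mm of it still sticks out.
- dowel: Fixed round aluminium dowel, 14 mm in diameter and 14 mm above the plate, standing at the other end of the rail from the T. Origin on the rail's face, level with the jig's underside, the dowel itself at x = -17 mm. Not the goal.
- weight: Bystander: loose brass hold-down weight with a knob, 34 mm in diameter, 38 mm high, standing on the jig plate near one of its corners on the robot's side. Origin at the centre of its underside.
- jar: Bystander: loose small amber jar, 42 mm in diameter, 50 mm high, on the table just on the robot's side of the jig. Origin at the centre of its underside.
- driver: Bystander: loose screwdriver about 170 mm long lying on the table beyond the rail. Origin under its middle; its length is its x axis.
- tray: Bystander: loose grey parts tray, 90 mm (x) by 120 mm (y) by 25 mm high, on the table past the jig's left (+y) end. Origin at the centre of its underside.
Not all that is in view belongs to the job. Leave any green, pink or purple look-alike of the module alone.

How it is judged:
By the outcome, as a careful person would: the job done as asked, in the order asked, and still so for the second after the job is handed in, with the robot touching nothing.
It also fails if it takes over 45 s, if anything falls off the work surface, if the arm or the gripper's body presses on something with over 40 N, if the wrist force passes 120 N, or if a joint passes its speed limit or range.

## Robot

A 6-joint arm with a two-finger parallel gripper is mounted at the origin on the work surface. World frame = base frame: x ahead of the robot, y to its left, z up, the work surface at z = 0. Lengths are in mm, angles in rad, forces in N, time in s.
With the tool pointing down it reaches from about 300 to 775 mm from the base axis. Payload 14.6 kg.
Tool frame: the origin (TCP) lies at the very end of the fingers, on their centre line; the grasp point (between the pads) lies 19 mm behind it; z points along the fingers, y is the line along which they close (so a half turn about z gives the same grasp; the last joint's range is limited). The gripper opens to 94 mm and grips with 3 to 60 N. Pads are 16 mm wide; open, the fingers measure 119 mm over their backs; the gripper's body (75 mm by 177 mm) begins 78 mm behind the grasp point.
Start: joints at [1.052, 0.3, 1.521, -0, 1.321, -0.067], TCP at [240.118, 494.806, 205.446] pointing down, gripper open.
Joint ranges: [-3.03, 3.03], [-0.79, 2.21], [0.23, 2.52], [-1.04, 4.18], [0, 3.07], [-2.55, 2.55]. Speed limits (rad/s): [2.22, 2.22, 2.57, 3.14, 3.14, 3.14].

## Interface

Orientations are given as [roll, pitch, yaw] about the fixed x, y, z axes, in that order (R = Rz(yaw) Ry(pitch) Rx(roll)).
In Python, from cell import manip gives the robot as it stands. The module is installed in compiled form; this text tells all that it offers.
- The arm moves only by the shell command python3 -m inch 'ROWS' [FORCE]. ROWS is JSON, a list of rows, each an object of numbers: "gripper": the opening, from 0 (shut) to 1 (fully open); "dx", "dy", "dz": the shift along the world's x, y, z in m; "wx", "wy", "wz": the turn, a rotation vector about the world's x, y, z in degrees. A call has exactly 5 rows; each row is the pose to reach, as a shift and turn from the pose commanded when the call began; what a row does not reach only later rows make up. A row lasts 1/12 s, in which the tool goes at most 41.7 mm and 7.16 degrees, less where a joint would pass 70% of its speed; a pose out of reach is approached as far as the arm can. A call with a gripper value outside its range is refused whole. The fingers move at their own pace and stop on an object; FORCE is the grip in N (left out, the last holds). Time passes only in rows, so rows that repeat a pose let the fingers close, or fill a call up. It gives the time, the measured TCP pose, the force, the opening and the grip force at its end, in the units of the state.
- manip.read_state(): the state, without advancing time (a new reading comes with each control period).
- manip.camera(name): name is "scene" or "top" or "wrist"; returns the picture (420x560x3 uint8, blue, green, red); there is no depth.
- manip.camera_info(name): a dict with "camera_matrix" (3x3 intrinsics, pixels), "R" (3x3) and "t" (3): a world point X has camera coordinates R X + t; the wrist camera has in their place "tool_from_camera" (4x4, takes a point from camera to tool coordinates, whose origin is the TCP and whose axes are the flange's). Camera axes: x right, y down, z forward; pixel columns grow to the right and rows downward; lengths in mm; the calibration is good to about 2 mm. A picture is of the moment at which its call begins: read the wrist's pose just before it. camera_info takes no time and is no camera call.
- manip.sign_off(): hands the job in; it is judged then, once.
The state is a dict: "clock": time; "joints": joint angles; "qd": joint speeds; "effort": joint torques, N m; "eef_pos": TCP position; "eef_rot": TCP orientation; "wrist_force": force on the tool from outside, world axes, zero at the start; "moment": the same for the moment, N m; "finger_gap": finger opening in mm; "finger_force": force on a finger pad.
Only numpy, scipy, OpenCV 4.12 (cv2) and the standard library are available. Lean on these libraries where they do the work, as an engineer would, in place of code of your own. Each camera call takes 0.05 s, during which the arm holds its last target. There are 200 camera calls.

## Working session

There is one attempt and no reset: what is moved stays moved. The work goes in short steps, Python scripts to look and compute and a shell command to move; the robot and the scene stay as the last step left them, time stands still between calls to the robot, and variables do not carry over. Pictures are saved under pics/ and viewed, at most 11 in all, crops included, and the job is handed in when it is done.

```bash
mkdir -p pics
python3 - <<'E'
from cell import manip
import cv2
s=manip.read_state();print(s)
for n in("top","scene"):
    cv2.imwrite(f"pics/{n}0.png",manip.camera(n)); i=manip.camera_info(n);print(n,i)
print(manip.camera_info("wrist"))
E
```

```text
{'clock': 0.0, 'joints': array([ 1.05237908e+00,  3.00488909e-01,  1.52160479e+00, -2.52836884e-05,
        1.32073399e+00, -6.65756847e-02]), 'qd': array([ 0.00020402,  0.00060201, -0.00025048, -0.00092011,  0.00080388,
        0.00225017]), 'effort': array([ 1.50353237e-03, -5.31818891e+01, -3.52721822e+01,  7.08759623e-02,
        2.45482719e-02, -1.26938030e-04]), 'eef_pos': array([239.99868432, 494.55975609, 204.86654638]), 'eef_rot': array([-3.14035873e+00, -5.77272754e-05,  2.68975732e+00]), 'wrist_force': array([ 0.3853092 ,  0.07217849, -0.04638081]), 'moment': array([-0.01810343,  0.03797935,  0.05384738]), 'finger_force': 0.0, 'finger_gap': 93.70308528437091}
top {'camera_matrix': array([[403.7416728 ,   0.        , 289.27273281],
       [  0.        , 403.7416728 , 208.90869116],
       [  0.        ,   0.        ,   1.        ]]), 'R': array([[ 0.0167058 , -0.99983069,  0.00771425],
       [-0.98881619, -0.01766435, -0.14808957],
       [ 0.14820077, -0.00515402, -0.98894387]]), 't': array([ 68.53060924, 590.86259453, 690.55424808])}
scene {'camera_matrix': array([[501.4
[... 186 characters left out ...]
489978],
       [ 0.59144937,  0.48895087, -0.64118226],
       [-0.50645646, -0.3934953 , -0.76724397]]), 't': array([ 287.84511252, -341.78705001, 1440.53748137])}
{'camera_matrix': array([[357.60777709,   0.        , 277.0269661 ],
       [  0.        , 357.60777709, 207.88903597],
       [  0.        ,   0.        ,   1.        ]]), 'tool_from_camera': array([[-7.24772567e-04, -9.71945961e-01, -2.35203155e-01,
         6.76881772e+01],
       [ 9.99999195e-01, -4.59403643e-04, -1.18304735e-03,
         6.34550539e-01],
       [ 1.04180491e-03, -2.35203823e-01,  9.71945511e-01,
        -1.78903857e+02],
       [ 0.00000000e+00,  0.00000000e+00,  0.00000000e+00,
         1.00000000e+00]])}
```

View pics/top0.png

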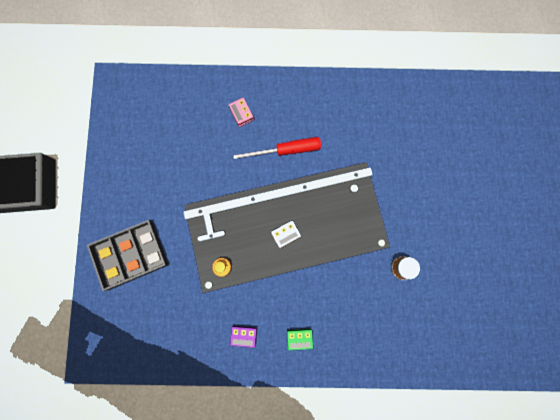

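View pics/scene0.png

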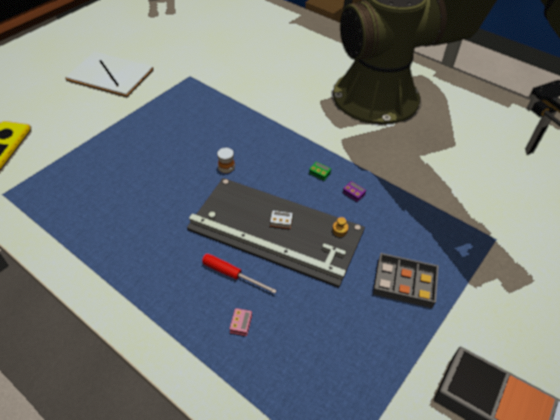

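The T stop is at the left (+y) end, around (210,228), and the dowel is at (354,188). The module is at (286,233), the weight at (222,267), the jar at (405,267) and the tray at (128,255). I'll enlarge the jig region to measure it.

Run:
```python
import cv2
i=cv2.imread("pics/top0.png")[155:300,175:395]
cv2.imwrite("pics/crop0.png",cv2.resize(i,None,fx=3.6,fy=3.6,interpolation=cv2.INTER_CUBIC))
```

```text
(no output)
```

View pics/crop0.png

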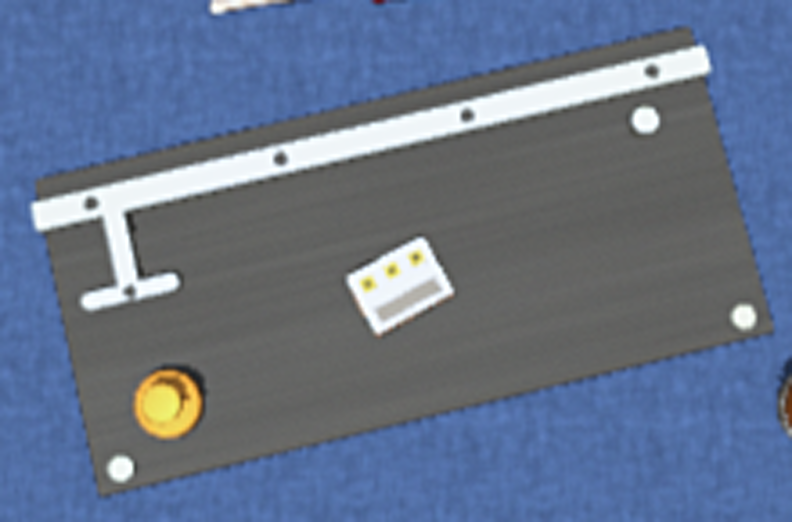

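```bash
cat > h.py <<'E'
import numpy as np
from cell import manip
from scipy.optimize import least_squares
def ray(name,px,z):
    i=manip.camera_info(name);K,R,t=i["camera_matrix"],i["R"],i["t"]
    out=[]
    for (u,v),zz in zip(px,np.broadcast_to(z,len(px))):
        c=-R.T@t; d=R.T@np.linalg.solve(K,[u,v,1]); out.append((c+d*(zz-c[2])/d[2])[:2])
    return np.array(out)
def crop(P,x0,y0,f): P=np.array(P,float); return (P+.5)/f-.5+[x0,y0]
def rot(a): return np.array([[np.cos(a),-np.sin(a)],[np.sin(a),np.cos(a)]])
def fit(L,W):
    f=lambda p:((rot(p[2])@np.array(L).T).T+p[:2]-W).ravel()
    r=least_squares(f,[*W.mean(0),0]);return r.x,r.fun.reshape(-1,2)
E
python3 - <<'E'
from h import *
P=crop([(39,230),(709,71),(130,291),(645,119),(100,495),(773,330)],175,155,3.6)
W=ray("top",P,[26,26,26,26,12,12])
j,r=fit([(50,180),(50,-180),(8,140),(33,-140),(-90,180),(-90,-180)],W)
print(j,r.round(1))
M=crop([(346,281),(425,237),(454,292),(379,335)],175,155,3.6)
w=ray("top",M,30);print(w)
print(np.linalg.norm(np.diff(np.vstack([w,w[:1]]),axis=0),axis=1))
m,r=fit([(17,23),(17,-23),(-17,-23),(-17,23)],w);print(m,r.round(1))
J=lambda p:rot(j[2]).T@(np.array(p)-j[:2])
print("module in jig",J(m[:2]),m[2]-j[2])
print("weight",J(ray("top",crop([(165,402)],175,155,3.6),45)[0]))
print("jar",J(ray("top",[(405,268)],50)[0]))
E
```

```text
[5.68017002e+02 8.50574602e+01 2.54498140e-01] [[ 0.3  1.2]
 [ 0.7 -0.7]
 [ 0.3  0.1]
 [ 0.5 -0.1]
 [-1.2  1. ]
 [-0.5 -1.5]]
[[546.88317814 111.92887344]
 [570.1872242   71.98563401]
 [542.22181108  56.76669078]
 [519.72124503  94.54896785]]
[46.24436116 31.83835053 43.97471925 32.24642195]
[5.44753365e+02 8.38075415e+01 5.33040583e-01] [[ 0.8  0.3]
 [ 0.9  0.7]
 [-0.4 -1.4]
 [-1.3  0.4]]
module in jig [-22.82898952   4.64718894] 0.27854244364297465
weight [-52.3980416 131.5159006]
jar [-132.26532168 -185.33010049]
```

```bash
python3 -m inch '[{"gripper":0.15,"dx":0.02,"dy":-0.03,"wz":4},{"gripper":0.15,"dx":0.04,"dy":-0.065,"wz":8},{"gripper":0.15,"dx":0.06,"dy":-0.1,"wz":13},{"gripper":0.15,"dx":0.087,"dy":-0.142,"wz":20},{"gripper":0.15,"dx":0.087,"dy":-0.142,"wz":20}]' 20
python3 -m inch '[{"gripper":0.15,"dx":0.02,"dy":-0.03,"wz":4},{"gripper":0.15,"dx":0.04,"dy":-0.065,"wz":8},{"gripper":0.15,"dx":0.06,"dy":-0.1,"wz":13},{"gripper":0.15,"dx":0.087,"dy":-0.142,"wz":20},{"gripper":0.15,"dx":0.087,"dy":-0.142,"wz":20.5}]'
python3 -m inch '[{"gripper":0.15,"dx":0.02,"dy":-0.03,"dz":-0.02},{"gripper":0.15,"dx":0.04,"dy":-0.065,"dz":-0.04},{"gripper":0.15,"dx":0.065,"dy":-0.1,"dz":-0.07},{"gripper":0.15,"dx":0.088,"dy":-0.141,"dz":-0.1},{"gripper":0.15,"dx":0.088,"dy":-0.141,"dz":-0.1}]'
python3 - <<'E'
from h import *
import cv2
s=manip.read_state();print(s["eef_pos"],s["eef_rot"],s["finger_gap"],s["wrist_force"])
cv2.imwrite("pics/w1.png",manip.camera("wrist"))
E
```

```text
[240.01450014 494.5984389  204.94149085] [-3.14055197e+00 -8.50356560e-05  2.68979437e+00] 93.8503357788668 [ 0.18564778 -0.39674571 -0.22538514]validation failed for argument at $[0]...
validation failed for argument at $[0]...
validation failed for argument at $[0]...
```

View pics/w1.png

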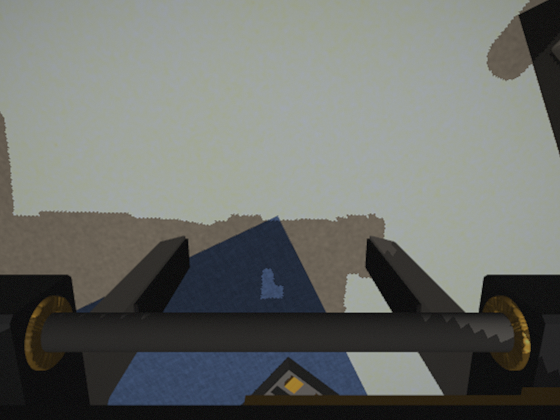

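The moves were refused and the arm has not moved; the wrist image shows only the mat's corner and the tray's edge. I suspect every row needs all seven keys.

```bash
python3 -m inch '[{"gripper":0.15,"dx":0.02,"dy":-0.03,"dz":0,"wx":0,"wy":0,"wz":4},{"gripper":0.15,"dx":0.04,"dy":-0.065,"dz":0,"wx":0,"wy":0,"wz":8},{"gripper":0.15,"dx":0.06,"dy":-0.1,"dz":0,"wx":0,"wy":0,"wz":13},{"gripper":0.15,"dx":0.087,"dy":-0.142,"dz":0,"wx":0,"wy":0,"wz":20},{"gripper":0.15,"dx":0.087,"dy":-0.142,"dz":0,"wx":0,"wy":0,"wz":20}]' 20
```

```text
clock: 0.57
eef_pos: [328.7, 349.6, 205.4]
eef_rot: [-3.141, 0.0, 3.045]
wrist_force: [-0.4, 0.3, -0.0]
finger_gap: 64.0
finger_force: 0.0
```

```bash
python3 -m inch '[{"gripper":0.15,"dx":0.02,"dy":-0.03,"dz":0,"wx":0,"wy":0,"wz":4},{"gripper":0.15,"dx":0.04,"dy":-0.065,"dz":0,"wx":0,"wy":0,"wz":8},{"gripper":0.15,"dx":0.06,"dy":-0.1,"dz":0,"wx":0,"wy":0,"wz":14},{"gripper":0.15,"dx":0.087,"dy":-0.142,"dz":0,"wx":0,"wy":0,"wz":20.5},{"gripper":0.15,"dx":0.087,"dy":-0.142,"dz":0,"wx":0,"wy":0,"wz":20.5}]'
python3 -m inch '[{"gripper":0.15,"dx":0.02,"dy":-0.03,"dz":-0.02,"wx":0,"wy":0,"wz":0},{"gripper":0.15,"dx":0.04,"dy":-0.065,"dz":-0.04,"wx":0,"wy":0,"wz":0},{"gripper":0.15,"dx":0.065,"dy":-0.1,"dz":-0.07,"wx":0,"wy":0,"wz":0},{"gripper":0.15,"dx":0.088,"dy":-0.141,"dz":-0.1,"wx":0,"wy":0,"wz":0},{"gripper":0.15,"dx":0.088,"dy":-0.141,"dz":-0.1,"wx":0,"wy":0,"wz":0}]'
python3 - <<'E'
from h import *
import cv2
s=manip.read_state();print(s["eef_pos"],s["eef_rot"],s["finger_gap"],s["wrist_force"])
cv2.imwrite("pics/w2.png",manip.camera("wrist"))
E
```

```text
clock: 0.98
eef_pos: [415.6, 207.7, 205.4]
eef_rot: [-3.141, 0.0, -2.881]
wrist_force: [0.7, 0.7, 0.7]
finger_gap: 30.9
finger_force: 0.0
clock: 1.4
eef_pos: [502.5, 67.3, 103.3]
eef_rot: [3.141, -0.002, -2.888]
wrist_force: [0.6, 0.3, 0.1]
finger_gap: 14.1
finger_force: 0.0
[502.45206753  67.27806153 103.32090553] [ 3.14148971e+00 -1.68282608e-03 -2.88766567e+00] 14.095963987706014 [0.63456692 0.3212304  0.06121271]
```

View pics/w2.png

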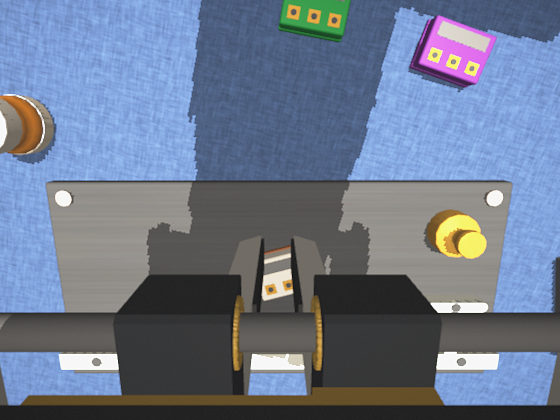

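The wrist view shows the tool square to the jig: the plate's edge is horizontal at row 182. The module is at about (280,275), on the rail side of the fingertips at (262–293,240). I'll descend next.

```bash
python3 -m inch '[{"gripper":0.15,"dx":0,"dy":0,"dz":-0.02,"wx":0,"wy":0,"wz":0},{"gripper":0.15,"dx":0,"dy":0.001,"dz":-0.045,"wx":0,"wy":0,"wz":0},{"gripper":0.15,"dx":0,"dy":0.001,"dz":-0.065,"wx":0,"wy":0,"wz":0},{"gripper":0.15,"dx":0,"dy":0.001,"dz":-0.08,"wx":0,"wy":0,"wz":0},{"gripper":0.15,"dx":0,"dy":0.001,"dz":-0.087,"wx":0,"wy":0,"wz":0}]'
python3 -m inch '[{"gripper":0.15,"dx":0.002,"dy":0.0005,"dz":0,"wx":0,"wy":0,"wz":0},{"gripper":0.15,"dx":0.004,"dy":0.001,"dz":0,"wx":0,"wy":0,"wz":0},{"gripper":0.15,"dx":0.006,"dy":0.0015,"dz":0,"wx":0,"wy":0,"wz":0},{"gripper":0.15,"dx":0.008,"dy":0.002,"dz":0,"wx":0,"wy":0,"wz":0},{"gripper":0.15,"dx":0.0097,"dy":0.0025,"dz":0,"wx":0,"wy":0,"wz":0}]'
python3 - <<'E'
from h import *
import cv2
cv2.imwrite("pics/t3.png",cv2.resize(manip.camera("top")[155:300,175:395],None,fx=3.6,fy=3.6,interpolation=cv2.INTER_CUBIC))
E
```

```text
clock: 1.87
eef_pos: [501.1, 70.8, 16.4]
eef_rot: [3.141, -0.003, -2.887]
wrist_force: [-0.2, 0.7, 0.7]
finger_gap: 14.0
finger_force: 0.0
clock: 2.28
eef_pos: [512.5, 73.4, 19.2]
eef_rot: [-3.141, 0.001, -2.886]
wrist_force: [-0.2, -0.1, -0.2]
finger_gap: 14.2
finger_force: 0.0
```

View pics/t3.png

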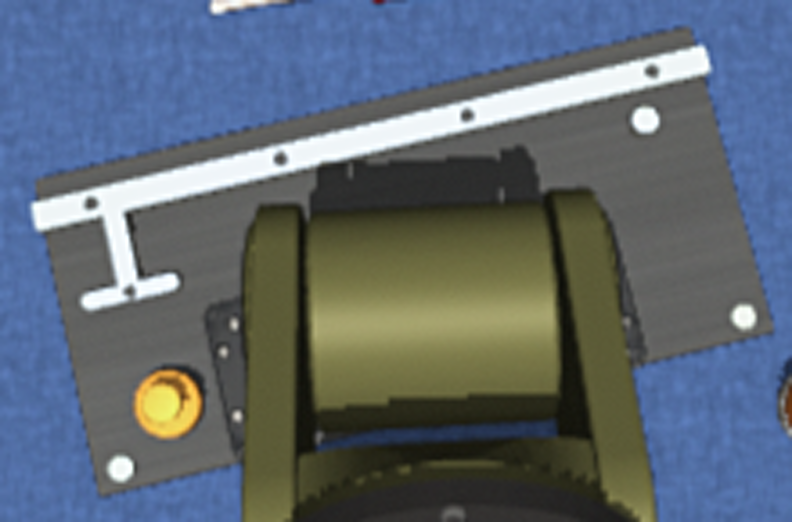

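The top view is blocked by the arm while it is over the module, so I'll push toward the rail and watch the forces.

```bash
python3 -m inch '[{"gripper":0.15,"dx":0.003,"dy":0.0008,"dz":-0.001,"wx":0,"wy":0,"wz":0},{"gripper":0.15,"dx":0.006,"dy":0.0016,"dz":-0.002,"wx":0,"wy":0,"wz":0},{"gripper":0.15,"dx":0.009,"dy":0.0024,"dz":-0.002,"wx":0,"wy":0,"wz":0},{"gripper":0.15,"dx":0.012,"dy":0.0031,"dz":-0.002,"wx":0,"wy":0,"wz":0},{"gripper":0.15,"dx":0.015,"dy":0.0039,"dz":-0.002,"wx":0,"wy":0,"wz":0}]'
python3 -m inch '[{"gripper":0.15,"dx":0.003,"dy":0.0008,"dz":0,"wx":0,"wy":0,"wz":0},{"gripper":0.15,"dx":0.006,"dy":0.0016,"dz":0,"wx":0,"wy":0,"wz":0},{"gripper":0.15,"dx":0.009,"dy":0.0024,"dz":0,"wx":0,"wy":0,"wz":0},{"gripper":0.15,"dx":0.012,"dy":0.0031,"dz":0,"wx":0,"wy":0,"wz":0},{"gripper":0.15,"dx":0.015,"dy":0.0039,"dz":0,"wx":0,"wy":0,"wz":0}]'
python3 -m inch '[{"gripper":0.15,"dx":0.003,"dy":0.0008,"dz":0,"wx":0,"wy":0,"wz":0},{"gripper":0.15,"dx":0.006,"dy":0.0016,"dz":0,"wx":0,"wy":0,"wz":0},{"gripper":0.15,"dx":0.009,"dy":0.0024,"dz":0,"wx":0,"wy":0,"wz":0},{"gripper":0.15,"dx":0.012,"dy":0.0031,"dz":0,"wx":0,"wy":0,"wz":0},{"gripper":0.15,"dx":0.015,"dy":0.0039,"dz":0,"wx":0,"wy":0,"wz":0}]'
python3 - <<'E'
from h import *
import cv2
cv2.imwrite("pics/w4.png",manip.camera("wrist"))
E
```

```text
clock: 2.75
eef_pos: [527.1, 77.3, 16.4]
eef_rot: [3.142, -0.0, -2.887]
wrist_force: [0.3, -0.4, -0.1]
finger_gap: 14.4
finger_force: 0.1
clock: 3.17
eef_pos: [542.1, 81.2, 16.4]
eef_rot: [3.142, 0.0, -2.887]
wrist_force: [-0.2, -0.3, 0.1]
finger_gap: 14.1
finger_force: 0.2
clock: 3.58
eef_pos: [557.1, 85.1, 16.4]
eef_rot: [3.142, -0.0, -2.887]
wrist_force: [-0.8, 0.2, -0.8]
finger_gap: 14.3
finger_force: 0.2
```

View pics/w4.png

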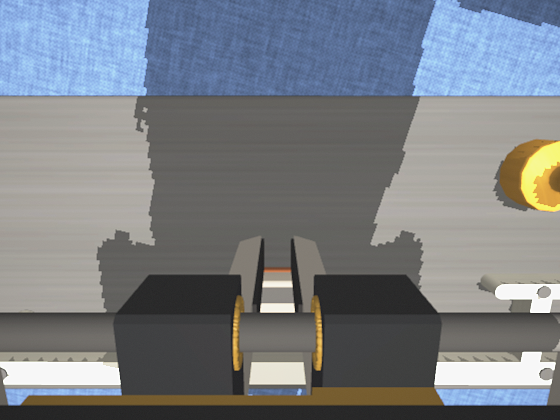

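Between the fingers the module's copper near edge, at row 268, now lies level with the plate edge. It is square and being pushed, so I'll continue to the rail, slowly at the end.

```bash
python3 -m inch '[{"gripper":0.15,"dx":0.003,"dy":0.0008,"dz":0,"wx":0,"wy":0,"wz":0},{"gripper":0.15,"dx":0.006,"dy":0.0016,"dz":0,"wx":0,"wy":0,"wz":0},{"gripper":0.15,"dx":0.009,"dy":0.0024,"dz":0,"wx":0,"wy":0,"wz":0},{"gripper":0.15,"dx":0.012,"dy":0.0031,"dz":0,"wx":0,"wy":0,"wz":0},{"gripper":0.15,"dx":0.014,"dy":0.0036,"dz":0,"wx":0,"wy":0,"wz":0}]'
python3 -m inch '[{"gripper":0.15,"dx":0.0006,"dy":0.0001,"dz":0,"wx":0,"wy":0,"wz":0},{"gripper":0.15,"dx":0.0012,"dy":0.0003,"dz":0,"wx":0,"wy":0,"wz":0},{"gripper":0.15,"dx":0.0018,"dy":0.0004,"dz":0,"wx":0,"wy":0,"wz":0},{"gripper":0.15,"dx":0.0024,"dy":0.0006,"dz":0,"wx":0,"wy":0,"wz":0},{"gripper":0.15,"dx":0.003,"dy":0.0008,"dz":0,"wx":0,"wy":0,"wz":0}]'
```

```text
clock: 4.05
eef_pos: [571.2, 88.7, 16.5]
eef_rot: [-3.142, 0.0, -2.887]
wrist_force: [-1.1, -0.1, 1.2]
finger_gap: 14.1
finger_force: 0.6
clock: 4.47
eef_pos: [572.8, 89.1, 16.4]
eef_rot: [3.142, -0.003, -2.887]
wrist_force: [-13.1, -3.8, 9.5]
finger_gap: 14.2
finger_force: 6.8
```

Contact came with 13 N at x of about 572.8. I'll back off, lift and check with the wrist camera.

```bash
python3 -m inch '[{"gripper":0.15,"dx":-0.002,"dy":-0.0005,"dz":0,"wx":0,"wy":0,"wz":0},{"gripper":0.15,"dx":-0.006,"dy":-0.0015,"dz":0,"wx":0,"wy":0,"wz":0},{"gripper":0.15,"dx":-0.015,"dy":-0.004,"dz":0,"wx":0,"wy":0,"wz":0},{"gripper":0.15,"dx":-0.03,"dy":-0.008,"dz":0.02,"wx":0,"wy":0,"wz":0},{"gripper":0.15,"dx":-0.05,"dy":-0.013,"dz":0.05,"wx":0,"wy":0,"wz":0}]'
python3 -m inch '[{"gripper":0,"dx":-0.03,"dy":-0.007,"dz":0.02,"wx":0,"wy":0,"wz":0},{"gripper":0,"dx":-0.06,"dy":-0.015,"dz":0.04,"wx":0,"wy":0,"wz":0},{"gripper":0,"dx":-0.08,"dy":-0.02,"dz":0.07,"wx":0,"wy":0,"wz":0},{"gripper":0,"dx":-0.08,"dy":-0.02,"dz":0.07,"wx":0,"wy":0,"wz":0},{"gripper":0,"dx":-0.08,"dy":-0.02,"dz":0.07,"wx":0,"wy":0,"wz":0}]'
python3 - <<'E'
from h import *
import cv2
cv2.imwrite("pics/t5.png",cv2.resize(manip.camera("top")[155:300,175:395],None,fx=3.6,fy=3.6,interpolation=cv2.INTER_CUBIC))
E
```

```text
clock: 4.88
eef_pos: [522.1, 76.2, 64.7]
eef_rot: [3.141, -0.004, -2.886]
wrist_force: [0.7, -0.6, 1.1]
finger_gap: 14.3
finger_force: 0.0
clock: 5.3
eef_pos: [444.1, 56.3, 138.0]
eef_rot: [-3.141, 0.004, -2.887]
wrist_force: [1.2, 0.3, -0.4]
finger_gap: 0.7
finger_force: 0.0
```

View pics/t5.png

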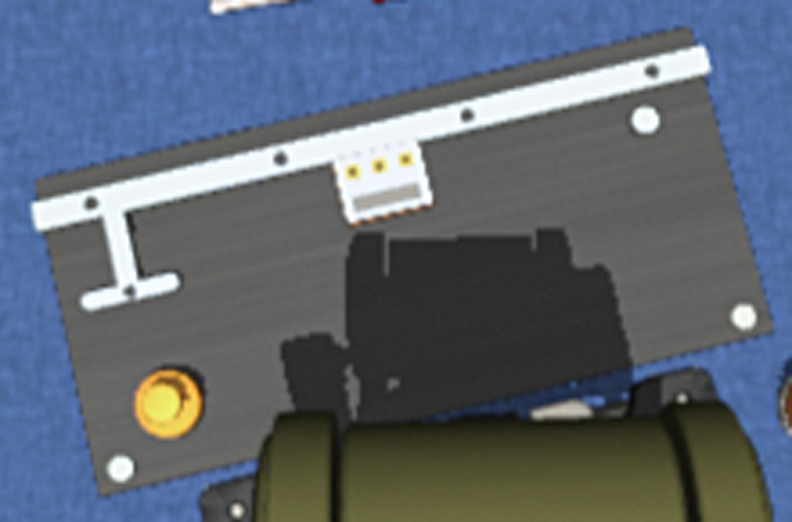

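The module sits against the rail with corners at about (334,162), (418,142), (432,206) and (349,222), and the weight is untouched. Next I'll work out the approach to its -y end.

```bash
cat >> h.py <<'E'
JG=np.array([568.017,85.057]);A=.2545
toJ=lambda p:rot(A).T@(np.array(p)-JG)
toW=lambda p:rot(A)@np.array(p)+JG
E
python3 - <<'E'
from h import *
w=ray("top",crop([(334,162),(418,142),(432,206),(349,222)],175,155,3.6),30)
m,r=fit([(17,23),(17,-23),(-17,-23),(-17,23)],w);print(toJ(m[:2]),m[2]-A,r.round(1))
s=manip.read_state();print(s["eef_pos"],toJ(s["eef_pos"][:2]),s["joints"])
for p in[(33,-65),(33,-45),(33,79),(33,81)]:print(p,toW(p))
E
```

```text
[31.13099527  1.05941738] -0.01664359651612607 [[ 0.6  0.7]
 [ 0.2 -0.8]
 [ 0.5 -1.1]
 [-1.3  1.2]]
[444.07232333  56.41616187 136.73620244] [-127.16299323    3.48620674] [ 4.44763600e-02  1.46009229e-01  1.88009267e+00  6.65519531e-05
  1.11365142e+00 -1.78124666e+00]
(33, -65) [616.31854727  30.45882667]
(33, -45) [611.28331636  49.81461262]
(33, 79) [580.06488472 169.8204855 ]
(33, 81) [579.56136163 171.75606409]
```

```bash
python3 -m inch '[{"gripper":0,"dx":0.01,"dy":0,"dz":0,"wx":0,"wy":0,"wz":-6},{"gripper":0,"dx":0.03,"dy":0,"dz":0,"wx":0,"wy":0,"wz":-13},{"gripper":0,"dx":0.05,"dy":0,"dz":0,"wx":0,"wy":0,"wz":-20},{"gripper":0,"dx":0.07,"dy":0,"dz":0,"wx":0,"wy":0,"wz":-27},{"gripper":0,"dx":0.08,"dy":0,"dz":0,"wx":0,"wy":0,"wz":-33}]'
python3 -m inch '[{"gripper":0,"dx":0.02,"dy":-0.002,"dz":0,"wx":0,"wy":0,"wz":-7},{"gripper":0,"dx":0.04,"dy":-0.005,"dz":0,"wx":0,"wy":0,"wz":-14},{"gripper":0,"dx":0.06,"dy":-0.008,"dz":0,"wx":0,"wy":0,"wz":-21},{"gripper":0,"dx":0.08,"dy":-0.011,"dz":0,"wx":0,"wy":0,"wz":-28},{"gripper":0,"dx":0.0858,"dy":-0.0122,"dz":0,"wx":0,"wy":0,"wz":-33}]'
python3 -m inch '[{"gripper":0,"dx":0,"dy":0,"dz":0,"wx":0,"wy":0,"wz":-7},{"gripper":0,"dx":0,"dy":0,"dz":-0.01,"wx":0,"wy":0,"wz":-14},{"gripper":0,"dx":0,"dy":0,"dz":-0.03,"wx":0,"wy":0,"wz":-20},{"gripper":0,"dx":0,"dy":0,"dz":-0.05,"wx":0,"wy":0,"wz":-24},{"gripper":0,"dx":0,"dy":0,"dz":-0.06,"wx":0,"wy":0,"wz":-24}]'
python3 - <<'E'
from h import *
import cv2
s=manip.read_state();print(s["eef_pos"],toJ(s["eef_pos"][:2]),s["joints"])
cv2.imwrite("pics/w6.png",manip.camera("wrist"))
E
```

```text
clock: 5.77
eef_pos: [525.5, 56.5, 134.5]
eef_rot: [-3.141, -0.002, 2.814]
wrist_force: [0.4, 0.5, -0.0]
finger_gap: 0.3
finger_force: 0.0
clock: 6.18
eef_pos: [611.4, 44.0, 133.8]
eef_rot: [-3.14, -0.001, 2.238]
wrist_force: [-1.5, 1.0, -0.7]
finger_gap: 0.5
finger_force: 0.0
clock: 6.6
eef_pos: [608.5, 44.3, 72.0]
eef_rot: [-3.137, -0.001, 1.823]
wrist_force: [-0.4, -0.5, -0.3]
finger_gap: 0.5
finger_force: 0.0
[608.48063839  44.33447569  72.02003439] [ 28.90791051 -49.59801133] [ 1.26769056e-02  5.67695293e-01  1.46543831e+00  7.19367641e-05
  1.11351916e+00 -2.39156186e-01]
```

View pics/w6.png

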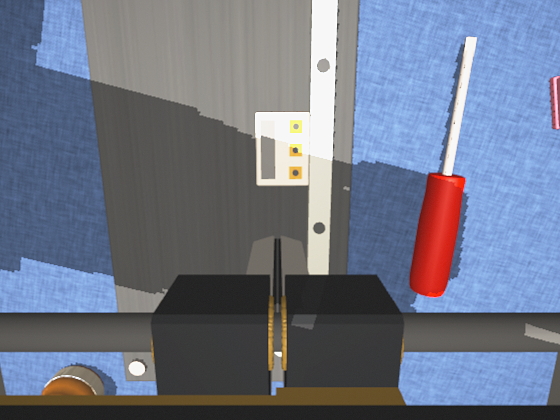

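The module lies flush on the rail (its right edge at column 310 meets the rail) and the fingers sit behind its end, square to it. I'll descend and slide it along the rail.

```bash
python3 -m inch '[{"gripper":0,"dx":0,"dy":0,"dz":-0.015,"wx":0,"wy":0,"wz":0},{"gripper":0,"dx":0,"dy":0,"dz":-0.03,"wx":0,"wy":0,"wz":0},{"gripper":0,"dx":0,"dy":0,"dz":-0.045,"wx":0,"wy":0,"wz":0},{"gripper":0,"dx":0,"dy":0,"dz":-0.055,"wx":0,"wy":0,"wz":0},{"gripper":0,"dx":0,"dy":0,"dz":-0.06,"wx":0,"wy":0,"wz":0}]'
python3 -m inch '[{"gripper":0,"dx":-0.001,"dy":0.0034,"dz":0,"wx":0,"wy":0,"wz":0},{"gripper":0,"dx":-0.0018,"dy":0.007,"dz":0,"wx":0,"wy":0,"wz":0},{"gripper":0,"dx":-0.0026,"dy":0.0105,"dz":0,"wx":0,"wy":0,"wz":0},{"gripper":0,"dx":-0.0034,"dy":0.014,"dz":0,"wx":0,"wy":0,"wz":0},{"gripper":0,"dx":-0.0042,"dy":0.0174,"dz":0,"wx":0,"wy":0,"wz":0}]'
python3 -m inch '[{"gripper":0,"dx":-0.0009,"dy":0.0039,"dz":0,"wx":0,"wy":0,"wz":0},{"gripper":0,"dx":-0.0019,"dy":0.0078,"dz":0,"wx":0,"wy":0,"wz":0},{"gripper":0,"dx":-0.0028,"dy":0.0116,"dz":0,"wx":0,"wy":0,"wz":0},{"gripper":0,"dx":-0.0038,"dy":0.0155,"dz":0,"wx":0,"wy":0,"wz":0},{"gripper":0,"dx":-0.0047,"dy":0.0194,"dz":0,"wx":0,"wy":0,"wz":0}]'
```

```text
clock: 7.07
eef_pos: [609.2, 44.3, 14.9]
eef_rot: [-3.14, -0.0, 1.828]
wrist_force: [0.7, -0.5, 0.5]
finger_gap: 0.6
finger_force: 0.0
clock: 7.48
eef_pos: [605.7, 62.2, 17.1]
eef_rot: [3.141, 0.0, 1.826]
wrist_force: [-0.7, -0.7, 0.2]
finger_gap: 0.6
finger_force: 0.0
clock: 7.9
eef_pos: [600.6, 81.4, 16.5]
eef_rot: [3.142, 0.0, 1.826]
wrist_force: [0.2, -1.5, 1.0]
finger_gap: 0.6
finger_force: 0.7
```

```bash
python3 -m inch '[{"gripper":0,"dx":-0.0009,"dy":0.0039,"dz":0,"wx":0,"wy":0,"wz":0},{"gripper":0,"dx":-0.0019,"dy":0.0078,"dz":0,"wx":0,"wy":0,"wz":0},{"gripper":0,"dx":-0.0028,"dy":0.0116,"dz":0,"wx":0,"wy":0,"wz":0},{"gripper":0,"dx":-0.0038,"dy":0.0155,"dz":0,"wx":0,"wy":0,"wz":0},{"gripper":0,"dx":-0.0047,"dy":0.0194,"dz":0,"wx":0,"wy":0,"wz":0}]'
python3 -m inch '[{"gripper":0,"dx":-0.0009,"dy":0.0039,"dz":0,"wx":0,"wy":0,"wz":0},{"gripper":0,"dx":-0.0019,"dy":0.0078,"dz":0,"wx":0,"wy":0,"wz":0},{"gripper":0,"dx":-0.0028,"dy":0.0116,"dz":0,"wx":0,"wy":0,"wz":0},{"gripper":0,"dx":-0.0038,"dy":0.0155,"dz":0,"wx":0,"wy":0,"wz":0},{"gripper":0,"dx":-0.0047,"dy":0.0194,"dz":0,"wx":0,"wy":0,"wz":0}]'
python3 - <<'E'
from h import *
import cv2
s=manip.read_state();print(s["eef_pos"],toJ(s["eef_pos"][:2]))
cv2.imwrite("pics/w7.png",manip.camera("wrist"))
E
```

```text
clock: 8.32
eef_pos: [595.8, 100.7, 16.4]
eef_rot: [-3.141, -0.0, 1.826]
wrist_force: [-0.8, -2.3, 0.8]
finger_gap: 0.4
finger_force: 0.9
clock: 8.73
eef_pos: [591.2, 120.3, 16.3]
eef_rot: [-3.142, -0.0, 1.826]
wrist_force: [0.2, -1.3, 0.6]
finger_gap: 0.5
finger_force: 0.4
[591.17246299 120.29899034  16.34938945] [31.28218721 28.27716593]
```

View pics/w7.png

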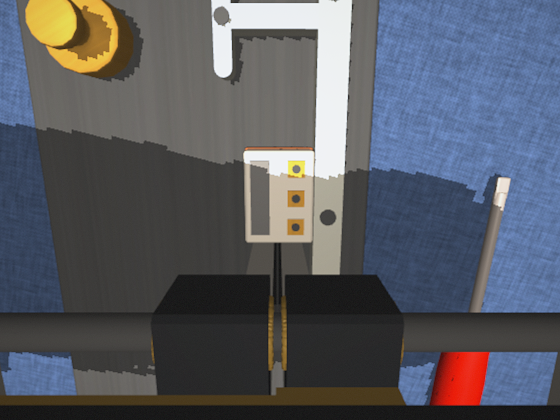

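The module (columns 244–313, rows 148–242) is square to the rail (face at about column 316), lined up with the pocket and clear of the lip at column 232. I'll check numerically for any gap at the rail.

Run:
```python
from h import *
import cv2
for n in("w6","w7"):
  g=cv2.imread(f"pics/{n}.png").astype(int)
  for v in ((120,135,150,165,180) if n=="w6" else (155,165,190,205,220,235)): print(n,v,g[v,302:324].sum(1)//3)
```

```text
w6 120 [245 247 247 247 247 247 248 231 243 248 247 247 247 247 247 247 247 247
 247 247 247 247]
w6 135 [247 247 247 247 247 247 248 232 245 248 247 247 247 247 247 247 247 247
 247 247 247 247]
w6 150 [249 247 247 247 247 247 247 244 247 247 247 247 247 247 247 247 247 247
 247 247 247 247]
w6 165 [236 234 234 235 235 233 184 181 228 225 224 223 224 223 224 224 223 223
 224 224 224 224]
w6 180 [235 234 234 235 234 231 191 182 226 224 223 222 223 223 223 223 223 223
 223 223 222 223]
w7 155 [242 242 242 242 242 242 242 242 242 242 243 227 158 214 245 242 242 242
 242 242 242 242]
w7 165 [188 186 204 238 243 242 242 242 242 243 242 212 168 229 244 242 242 242
 242 242 242 242]
w7 190 [145 144 161 181 185 184 185 184 186 179 163 124 132 169 167 166 166 166
 166 166 166 166]
w7 205 [118 128 164 185 183 183 182 183 181 175 149 117 142 166 165 165 163 164
 165 164 164 164]
w7 220 [117 136 168 183 181 180 180 183 178 169 126 124 166 164 164 162 164 159
 119  60  66  66]
w7 235 [167 172 178 180 181 180 180 180 176 165 128 124 163 161 160 161 161 161
 161 161 160 161]
```

The seam is a thin line 1–2 px wide with no plate visible through it, so the module is against the rail. I'll carry on, slowing into the pocket.

```bash
python3 -m inch '[{"gripper":0,"dx":-0.0009,"dy":0.0039,"dz":0,"wx":0,"wy":0,"wz":0},{"gripper":0,"dx":-0.0019,"dy":0.0078,"dz":0,"wx":0,"wy":0,"wz":0},{"gripper":0,"dx":-0.0028,"dy":0.0116,"dz":0,"wx":0,"wy":0,"wz":0},{"gripper":0,"dx":-0.0038,"dy":0.0155,"dz":0,"wx":0,"wy":0,"wz":0},{"gripper":0,"dx":-0.0047,"dy":0.0194,"dz":0,"wx":0,"wy":0,"wz":0}]'
python3 -m inch '[{"gripper":0,"dx":-0.0007,"dy":0.003,"dz":0,"wx":0,"wy":0,"wz":0},{"gripper":0,"dx":-0.0014,"dy":0.006,"dz":0,"wx":0,"wy":0,"wz":0},{"gripper":0,"dx":-0.0021,"dy":0.009,"dz":0,"wx":0,"wy":0,"wz":0},{"gripper":0,"dx":-0.0028,"dy":0.012,"dz":0,"wx":0,"wy":0,"wz":0},{"gripper":0,"dx":-0.0035,"dy":0.0145,"dz":0,"wx":0,"wy":0,"wz":0}]'
python3 -m inch '[{"gripper":0,"dx":-0.0005,"dy":0.002,"dz":0,"wx":0,"wy":0,"wz":0},{"gripper":0,"dx":-0.001,"dy":0.004,"dz":0,"wx":0,"wy":0,"wz":0},{"gripper":0,"dx":-0.0015,"dy":0.006,"dz":0,"wx":0,"wy":0,"wz":0},{"gripper":0,"dx":-0.002,"dy":0.008,"dz":0,"wx":0,"wy":0,"wz":0},{"gripper":0,"dx":-0.0024,"dy":0.0097,"dz":0,"wx":0,"wy":0,"wz":0}]'
```

```text
clock: 9.2
eef_pos: [586.5, 139.6, 16.4]
eef_rot: [-3.142, -0.0, 1.826]
wrist_force: [-0.2, -1.6, -1.2]
finger_gap: 0.5
finger_force: 0.5
clock: 9.62
eef_pos: [583.1, 154.1, 16.5]
eef_rot: [3.141, -0.0, 1.826]
wrist_force: [-0.1, 0.1, -0.3]
finger_gap: 0.3
finger_force: 0.2
clock: 10.03
eef_pos: [580.6, 163.5, 16.4]
eef_rot: [-3.141, 0.0, 1.826]
wrist_force: [-0.9, -2.0, -0.3]
finger_gap: 0.2
finger_force: 0.9
```

```bash
python3 -m inch '[{"gripper":0,"dx":-0.0003,"dy":0.001,"dz":0,"wx":0,"wy":0,"wz":0},{"gripper":0,"dx":-0.0006,"dy":0.002,"dz":0,"wx":0,"wy":0,"wz":0},{"gripper":0,"dx":-0.0008,"dy":0.003,"dz":0,"wx":0,"wy":0,"wz":0},{"gripper":0,"dx":-0.001,"dy":0.004,"dz":0,"wx":0,"wy":0,"wz":0},{"gripper":0,"dx":-0.0012,"dy":0.005,"dz":0,"wx":0,"wy":0,"wz":0}]'
python3 -m inch '[{"gripper":0,"dx":-0.0001,"dy":0.0006,"dz":0,"wx":0,"wy":0,"wz":0},{"gripper":0,"dx":-0.0003,"dy":0.0012,"dz":0,"wx":0,"wy":0,"wz":0},{"gripper":0,"dx":-0.0004,"dy":0.0018,"dz":0,"wx":0,"wy":0,"wz":0},{"gripper":0,"dx":-0.0006,"dy":0.0024,"dz":0,"wx":0,"wy":0,"wz":0},{"gripper":0,"dx":-0.0008,"dy":0.003,"dz":0,"wx":0,"wy":0,"wz":0}]'
```

```text
clock: 10.45
eef_pos: [579.5, 168.4, 16.4]
eef_rot: [-3.142, 0.0, 1.826]
wrist_force: [-0.9, -1.1, -0.7]
finger_gap: 0.1
finger_force: 0.6
clock: 10.87
eef_pos: [579.0, 170.7, 16.6]
eef_rot: [3.141, 0.001, 1.826]
wrist_force: [2.3, -10.0, 1.1]
finger_gap: 0.5
finger_force: 5.3
```

It hit the stop at 10 N, within 1 mm of the predicted home position. I'll back off along the rail, lift, clear the view and check.

```bash
python3 -m inch '[{"gripper":0,"dx":0.0003,"dy":-0.0015,"dz":0,"wx":0,"wy":0,"wz":0},{"gripper":0,"dx":0.001,"dy":-0.005,"dz":0,"wx":0,"wy":0,"wz":0},{"gripper":0,"dx":0.002,"dy":-0.015,"dz":0,"wx":0,"wy":0,"wz":0},{"gripper":0,"dx":0.003,"dy":-0.025,"dz":0.02,"wx":0,"wy":0,"wz":0},{"gripper":0,"dx":0.003,"dy":-0.03,"dz":0.055,"wx":0,"wy":0,"wz":0}]'
python3 - <<'E'
from h import *
import cv2
s=manip.read_state();print(s["eef_pos"])
cv2.imwrite("pics/w8.png",manip.camera("wrist")[:300])
E
```

```text
clock: 11.28
eef_pos: [579.9, 139.6, 68.6]
eef_rot: [-3.135, -0.001, 1.825]
wrist_force: [0.9, -0.6, -0.1]
finger_gap: 0.4
finger_force: 0.0
[579.90373511 139.62716784  68.64499258]
```

View pics/w8.png

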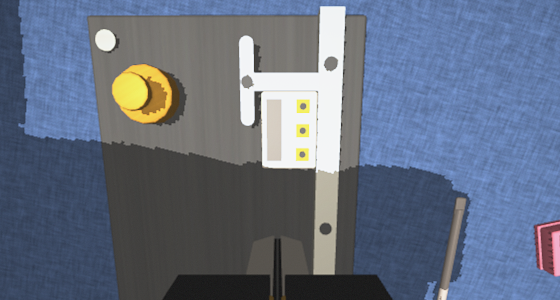

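The module sits in the pocket, with its end at row 91 against the stop wall and its right edge at about column 317 against the rail. The gap to the lip is about 6 px, near the expected 4 mm. I'll check the seams numerically.

Run:
```python
import cv2
g=cv2.imread("pics/w8.png").astype(int).sum(2)//3
for v in(98,115,130,145,160):print(v,g[v,308:326], g[v,244:268])
for u in(268,280,290,300,312):print(u,g[84:100,u])
```

```text
98 [245 244 244 244 244 244 244 245 236 200 233 246 244 244 244 244 244 244] [244 244 244 244 244 244 244 244 247 240 144  63  63  65  66  62  50 213
 249 245 244 245 244 244]
115 [244 244 244 244 244 244 245 246 209 214 247 245 244 244 244 244 244 244] [244 244 244 244 244 244 244 244 246 247 190  61  66  66  66  63  88 212
 248 245 245 246 238 203]
130 [190 240 246 245 244 244 245 245 210 218 247 245 245 244 244 244 244 244] [120 121 122 122 122 122 120 120 117 117 115 116 118 118 119 120 111 164
 239 246 245 246 239 203]
145 [244 244 245 245 244 245 246 234 184 236 246 245 245 245 244 245 244 244] [120 122 123 122 123 123 121 119 118 116 116 117 118 119 119 118 114 134
 231 248 245 245 241 213]
160 [226 244 245 245 245 245 247 214 185 245 246 245 245 245 245 245 244 245] [121 122 123 126 126 124 122 120 120 118 116 117 106  89 108 122 117 114
 225 249 245 245 241 221]
268 [244 244 244 244 244 246 222 223 243 244 244 244 244 245 244 226]
280 [244 244 244 244 244 246 223 223 244 244 244 244 244 245 244 224]
290 [244 244 244 244 244 246 223 225 244 244 244 244 244 244 244 244]
300 [244 244 244 244 244 246 223 224 244 244 244 244 244 245 245 222]
312 [244 244 244 244 244 246 223 224 243 244 244 244 244 244 244 244]
```

Both seams are uniform and under a pixel wide, so the module is flat against the rail and the stop. I'll lift clear and hand it in.

```bash
python3 -m inch '[{"gripper":0,"dx":0,"dy":-0.005,"dz":0.015,"wx":0,"wy":0,"wz":0},{"gripper":0,"dx":0,"dy":-0.01,"dz":0.03,"wx":0,"wy":0,"wz":0},{"gripper":0,"dx":0,"dy":-0.015,"dz":0.04,"wx":0,"wy":0,"wz":0},{"gripper":0,"dx":0,"dy":-0.015,"dz":0.04,"wx":0,"wy":0,"wz":0},{"gripper":0,"dx":0,"dy":-0.015,"dz":0.04,"wx":0,"wy":0,"wz":0}]'
python3 -c "
from cell import manip
print(manip.sign_off())"
```

```text
clock: 11.75
eef_pos: [581.9, 126.0, 111.4]
eef_rot: [3.141, -0.0, 1.825]
wrist_force: [0.1, 0.1, 0.2]
finger_gap: 0.4
finger_force: 0.0
the job is handed in; nothing more can be done
None
```

The module is home in the T-stop pocket, flat against the rail and the stop, and I handed the job in at about 11.8 s with the gripper clear and no bystander touched.

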